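# Put the toy car away in the child-safe caddy

## Robot

A 7-joint arm with a two-finger parallel gripper is mounted at the origin on the work surface. World frame = base frame: x ahead of the robot, y to its left, z up, the work surface at z = 0. Lengths are in m, angles in rad, forces in N, time in s.
With the tool pointing down it reaches from about 0.425 to 0.95 m from the base axis. Payload 4.7 kg.
Tool frame: the origin (TCP) lies on the centre line of the jaws, within the pads' length; the fingertips stand robot.nose_length ahead of it and the grasp point (between the pads) lies 8 mm behind it (robot.nose_length is the distance from the TCP to the fingertips, in m); z points along the fingers, x is the direction in which the jaws open and shut, and the axes are right-handed (so a half turn about z gives the same grasp; the last joint's range is limited). The gripper opens to 85 mm and grips with 20 to 120 N. Pads are 22 mm wide; open, the fingers measure 114 mm over their backs; the gripper's body (76 mm by 85 mm) begins 54 mm behind the grasp point. The pads swing forward as they close: fully open they stand 13 mm farther back than shut.
Start: joints at [-1.164, 0.469, -0.049, 1.532, 0.024, 1.141, -0.082], TCP at [0.285, 0.612, 0.242] pointing down, gripper open.
Joint ranges: [-2.59, 2.59], [-0.33, 1.99], [-1.39, 1.29], [0.1, 2.45], [-1.04, 4.18], [0.21, 1.99], [-2.66, 2.66]. Speed limits (rad/s): [2.57, 2.57, 3.14, 3.14, 3.14, 3.14, 3.14].

## Interface

Orientations are given as [roll, pitch, yaw] about the fixed x, y, z axes, in that order (R = Rz(yaw) Ry(pitch) Rx(roll)).
In Python, from plant import robot gives the robot as it stands. Calls block until the motion is done:
- robot.goto(position, orientation): joint-space move of the TCP to a pose.
- robot.move_straight(position, vel=0.15, attitude=None, contact_N=None): straight line of the TCP; attitude=None keeps the orientation; vel is the mean speed in m/s. With contact_N (N) it stops when the force on the tool has changed by that much, and returns True; else False.
- robot.move_joints(angles): joint-space move.
- robot.grip(opening, strength=None): opening from 0.0 (shut) to 1.0 (fully open); strength is the grip in N (None keeps the last); returns when the fingers have stopped.
- robot.sleep(seconds).
- robot.inverse_kinematics(position, orientation): joint angles nearest the present ones, or None.
- robot.sense(): the state.
- robot.grab_frame(name): name is "scene" or "top" or "wrist"; returns a dict with "image" (384x512x3 uint8, red, green, blue), "range_z" (384x512 float32, m along the optical axis (not along the pixel's ray), 0 where there is no reading), "fx", "fy", "cx", "cy" (pixels), "dist_coeffs" ([k1, k2, p1, p2, k3] as OpenCV has them; the pictures are not rectified), "R" (3x3) and "t" (3): a world point X has camera coordinates R X + t. Camera axes: x right, y down, z forward; pixel columns grow to the right and rows downward; lengths in m; the calibration is good to about 2 mm. A picture is of the moment at which its call begins.
A pose or a line that the arm cannot do raises robot.IKError and nothing moves.
- robot.close_job(): hands the job in, once; it reports no verdict.
The state is a dict: "t": time; "joint_pos": joint angles; "joint_velocities": joint speeds; "effort": joint torques, N m; "tcp_pos": TCP position; "tcp_rot": TCP orientation; "wrist_force": force on the tool from outside, world axes, zero at the start; "torque": the same for the moment, N m; "opening": opening from 0.0 (shut) to 1.0 (fully open).
Only numpy, scipy, OpenCV 4.12 (cv2) and the standard library are available. Lean on these libraries where they do the work, as an engineer would, in place of code of your own. Each camera call takes 0.05 s, during which the arm holds its last target. There are 200 camera calls.

## Task

Put the yellow toy car away in the burgundy caddy: feel along the sloping front ledge under the lid's overhang for the hidden recess, press the thumb button inside it so that the lid pops open, stand the car on its wheels inside, let go, and snap the lid shut so that it stays shut. Leave the jarrito cup, pencil tin, jam jar, shaker and green block standing where they are.

Things in the scene. Friction and masses are not known exactly. Their poses are not given: they have to be found in the camera images.
- caddy: Burgundy plastic caddy with a flat sprung lid, fixed to the table, 220 mm wide (y). Origin: on the table under the box; +x points to the hinged back, -x to the front with the sloping ledge (which faces the robot's left), z up. Front wall at x = -60 mm, back at +78, ledge out to -95; rim at z = 72 mm. The shut lid is 7 mm thick, its flat top at z = 81.5 mm.
- ledge_mid (a point): Mid-width point on the surface of the sloping front ledge, 16 mm down the slope (axes as the caddy's). The ledge is rigid, 45 mm long, falls to the front at 40 degrees from level; outward normal (-0.643, 0, 0.766) in caddy axes. It is 130 mm wide (y) between cheeks 3 mm proud. It has a recess (see ledge_top) centred anywhere within 35 mm either side of here: not reported, find it by touch.
- ledge_top (a point): Mid-width point of the ledge's top line, caddy x = -60, z = 50 mm, axes as the caddy's. The recess is 60 mm wide (y) and runs down the whole slope. In it lies the thumb button, 52 mm wide (y), from 3 to 25 mm down the slope, 5 mm below the ledge surface. It slides in along the inward normal: 1.5 N at first, 4.5 N at its full 7 mm; the lid is freed after 3 to 5 mm.
- lid (a joint): Lid angle in rad: 0 = shut and level, grows as the front edge rises. A weak spring (under 2 N at the edge) throws it open to its stop at 1.75, leaning a little back, once freed. To shut it, push it over from behind, then press down on its top near the front: 5 to 15 N to pass the catch, which holds it within 0.02 of 0. Pressed hard home it gives to -0.015.
- lid_edge (a point): Mid-width point of the lid's front edge on its outer (top) face, 156 mm from the hinge line; moves with the lid: x runs from this edge to the hinge, z out of the top face. Shut, the lid overhangs the front wall by 18 mm, its underside 24 mm above the ledge's top line, and covers the button from above: reach under it with the tool tilted about 40 degrees, along the ledge's normal, from the front.
- hinge (a point): Middle of the lid's hinge line, caddy x = +78 mm, z = 74.5 mm, axes as the caddy's. The hinge runs along y.
- well (a point): Centre of the floor of the well for the car, caddy x = +21.5 mm, z = 6 mm, axes as the caddy's. The well is 103 mm (x) by 210 mm (y), 66 mm deep. A 3 mm partition closes it off from the 22 mm latch slot behind the front wall.
- car_center (a point): Centre of the yellow hard-plastic toy car, 16 mm above the ground under its wheels. 70 mm long (x), 30 mm wide (y; 32 over the wheels), 32 mm high; the wheels do not turn. Its flat sides run from 6 to 19 mm above the ground, 27 mm long between the wheels; above them is the 36 mm long, 28 mm wide cabin. About 50 g.
- jarrito: Terracotta mug, 72 mm across, 78 mm high, one handle to its +y; origin at the centre of its underside. To be left alone.
- pencil_tin: Steel pencil tin, 74 mm across, 95 mm high, with four pencils up to 155 mm; origin at the centre of its underside. To be left alone.
- jam_jar: Amber glass jar with a white cap, 68 mm across, 90 mm high; origin at the centre of its underside. To be left alone.
- shaker: White ceramic shaker, 42 mm across, 70 mm high; origin at the centre of its underside. To be left alone.
- sponge_block: Green plastic block, 85 x 55 x 28 mm; origin at the centre of its underside. To be left alone.
Not all that is in view belongs to the job. Leave any blue, pink or turquoise look-alike of the part that bears car_center alone.

How it is judged:
By the outcome, as a careful person would: the job done as asked, in the order asked, and still so for the second after the job is handed in, with the robot touching nothing.
It also fails if it takes over 72 s, if anything falls off the work surface, if the arm or the gripper's body presses on something with over 40 N, if the wrist force passes 120 N, or if a joint passes its speed limit or range.

## Working session

There is one attempt and no reset: what is moved stays moved. The work goes in short steps, each a Python script; the robot and the scene stay as the last script left them, time stands still between calls to the robot, and variables do not carry over. Pictures are saved under pics/ and viewed, about 8 in all and at most 12, crops included, and the job is handed in when it is done.

```bash
ls; mkdir -p pics; python3 - <<'E'
from plant import robot
import cv2, numpy as np, pickle
s=robot.sense(); print(s, robot.nose_length)
F={}
for n in("scene","top","wrist"):
    f=robot.grab_frame(n); F[n]=f
    print(n,f["fx"],f["fy"],f["cx"],f["cy"],f["dist_coeffs"],np.round(f["R"],3).tolist(),f["t"])
pickle.dump(F,open("f0.pkl","wb"))
cv2.imwrite("pics/a.png",cv2.cvtColor(F["scene"]["image"],cv2.COLOR_RGB2BGR))
cv2.imwrite("pics/b.png",cv2.cvtColor(F["top"]["image"],cv2.COLOR_RGB2BGR))
E
```

```text
pics
{'t': 0.0, 'joint_pos': array([-1.16389988,  0.46945788, -0.04861901,  1.53371526,  0.02411894,
        1.14101333, -0.08233875]), 'joint_velocities': array([ 1.51364687e-03, -1.37370311e-03,  1.75308646e-03, -2.69292000e-04,
        8.18961287e-04, -4.22722798e-05,  8.52783459e-04]), 'effort': array([ 2.07376456e-05, -5.10308146e+01, -4.62353637e-02, -2.37721825e+01,
        1.07198535e-02,  7.40640069e-03, -4.93932617e-06]), 'tcp_pos': array([0.28467727, 0.61139444, 0.24124137]), 'tcp_rot': array([3.14151101e+00, 2.00561760e-03, 1.13502253e+00]), 'wrist_force': array([ 0.02093685, -0.2438602 ,  0.61943877]), 'torque': array([ 0.00240727,  0.02946062, -0.01081535]), 'opening': 0.9990973199857254} 0.011
scene 391.18233397026586 391.18233397026586 258.9632527355844 188.75332333828607 [-0.00746796  0.          0.          0.          0.        ] [[-0.063, 0.998, -0.018], [0.749, 0.035, -0.661], [-0.659, -0.055, -0.75]] [ 0.0058404  -0.33206331  1.48908537]
top 347.981681393047 347.981681393047 251.7164133689424 193.72617350837007 [-0.08279277  0.          0.          0.          0.        ] [[-0.021, -1.0, -0.023], [-0.996, 0.023, -0.088], [0.089, 0.021, -0.996]] [0.03668117 0.51193336 1.14447645]
wrist 296.93136909153776 296.93136909153776 251.66526665576106 193.9958881314956 [-0.03155464  0.          0.          0.          0.        ] [[0.423, 0.906, -0.002], [0.868, -0.404, 0.288], [0.261, -0.124, -0.958]] [-0.67400084 -0.03642778  0.37860177]
```

View pics/a.png

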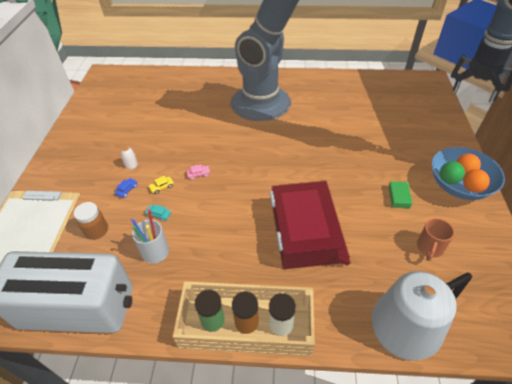

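View pics/b.png

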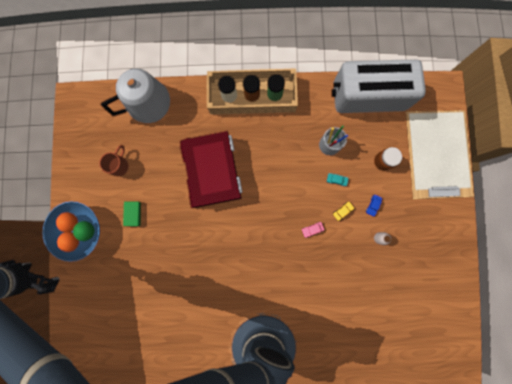

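```bash
cat > h.py <<'E'
import cv2, numpy as np
def rays(f,px):
    K=np.array([[f["fx"],0,f["cx"]],[0,f["fy"],f["cy"]],[0,0,1]])
    n=cv2.undistortPoints(np.float64(px).reshape(-1,1,2),K,np.array(f["dist_coeffs"])).reshape(-1,2)
    R=np.array(f["R"]); t=np.array(f["t"])
    return -R.T@t, np.c_[n,np.ones(len(n))]@R, n      # rows: R^T d
def onplane(f,px,z):
    c,d,_=rays(f,px); return c+d*((z-c[2])/d[:,2])[:,None]
def depthpts(f,mask):
    v,u=np.nonzero(mask&(f["range_z"]>0))
    c,d,_=rays(f,np.c_[u,v]); return c+d*f["range_z"][v,u][:,None]
def hsv(f): return cv2.cvtColor(f["image"],cv2.COLOR_RGB2HSV)
def big(m):
    n,l,s,_=cv2.connectedComponentsWithStats(m.astype(np.uint8)); i=1+np.argmax(s[1:,4]); return l==i
def mask(f,lo,hi): return cv2.inRange(hsv(f),np.array(lo),np.array(hi))>0
def burg(f):
    return big(mask(f,(165,120,40),(180,255,190))|mask(f,(0,200,40),(3,255,150)))
def yellow(f): return big(mask(f,(23,150,120),(33,255,255)))
E
python3 - <<'E'
from h import *; import pickle
F=pickle.load(open("f0.pkl","rb"))
for n in("scene","top"):
    f=F[n]
    m=burg(f); v,u=np.nonzero(m); print(n,"burg",m.sum(),u.min(),u.max(),v.min(),v.max())
    P=depthpts(f,m); print(" z hist",np.histogram(P[:,2],bins=np.arange(0,.12,.01))[0])
    Q=P[abs(P[:,2]-.0815)<.005]; r=cv2.minAreaRect(np.float32(Q[:,:2]*1000)); print(" lid",r, cv2.boxPoints(r).round(1).tolist(), np.median(Q[:,2]))
    m=yellow(f); v,u=np.nonzero(m); print(n,"yel",m.sum(),u.mean(),v.mean())
    P=depthpts(f,m); print(" z",np.percentile(P[:,2],[5,50,95]), cv2.minAreaRect(np.float32(P[:,:2]*1000)))
    for z in(.01,.02,.03):
        Q=onplane(f,np.c_[u,v],z); print(z,cv2.minAreaRect(np.float32(Q[:,:2]*1000)))
def crop(f,u,v,h):
    c=f["image"][v-h:v+h,u-h:u+h]; return cv2.cvtColor(cv2.resize(c,(390,390),interpolation=cv2.INTER_CUBIC),cv2.COLOR_RGB2BGR)
cv2.imwrite("pics/c.png",np.hstack([crop(F["top"],211,170,48),crop(F["top"],345,210,48)]))
E
```

```text
scene burg 4704 274 348 182 267
 z hist [  29   96  119  161  161  120  114  326 3558    0    0]
 lid ((598.1655883789062, 156.11746215820312), (220.2451171875, 152.71971130371094), 9.84658145904541) [[476.6000061035156, 212.5], [502.70001220703125, 62.099998474121094], [719.7000122070312, 99.69999694824219], [693.5999755859375, 250.1999969482422]] 0.08233507270446383
scene yel 191 160.61780104712042 183.08376963350784
 z [0.01254328 0.02099431 0.03374461] ((447.51922607421875, -276.01300048828125), (35.15169143676758, 75.22158813476562), 45.01765060424805)
0.01 ((442.3143005371094, -283.50677490234375), (47.25543975830078, 69.82530212402344), 40.488075256347656)
0.02 ((451.2014465332031, -279.3174743652344), (46.72283172607422, 69.03828430175781), 40.48799514770508)
0.03 ((460.08868408203125, -275.128173828125), (46.190185546875, 68.25126647949219), 40.4880485534668)
top burg 3233 181 239 132 206
 z hist [   0    0   20   15   15    4    1  281 2885    0    0]
 lid ((592.464599609375, 156.81744384765625), (220.23841857910156, 155.54930114746094), 9.55657958984375) [[471.0, 215.1999969482422], [496.79998779296875, 61.79999923706055], [714.0, 98.4000015258789], [688.0999755859375, 251.8000030517578]] 0.08277487650734128
top yel 55 342.7818181818182 211.07272727272726
 z [0.02813518 0.03250833 0.03560963] ((447.4119873046875, -275.97918701171875), (20.81048583984375, 27.730392456054688), 35.588619232177734)
0.01 ((448.9250183105469, -280.6680908203125), (21.356281280517578, 29.0295467376709), 42.90508270263672)
0.02 ((448.587646484375, -278.2757873535156), (21.174638748168945, 28.782621383666992), 42.905059814453125)
0.03 ((448.2503356933594, -275.883544921875), (20.992979049682617, 28.53569984436035), 42.90509033203125)
```

View pics/c.png

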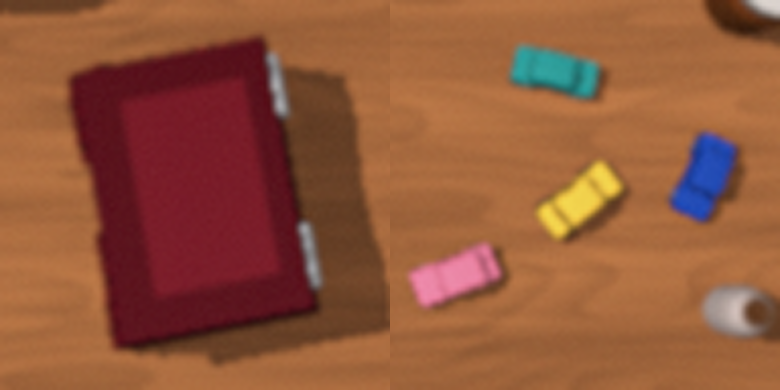

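```bash
cat >> h.py <<'E'
from scipy.spatial.transform import Rotation as Ro
O=np.array([.595,.1565,0.]); YAW=np.radians(-80.3)
def Rc(): return Ro.from_euler("z",YAW).as_matrix()
def W(p): return O+Rc()@np.array(p,float)
def ori(z,x):   # tool z and x axes in caddy coords -> rpy
    z=np.array(z,float);z/=np.linalg.norm(z);x=np.array(x,float);x-=z*(x@z);x/=np.linalg.norm(x)
    return Ro.from_matrix(Rc()@np.c_[x,np.cross(z,x),z]).as_euler("xyz")
S,Cc=np.sin(np.radians(40)),np.cos(np.radians(40))
N=np.array([-S,0,Cc])
def ledge(s,y,h): # fingertip point s down slope, h above the surface -> caddy coords of TCP
    return np.array([-.06-s*Cc,y,.05-s*S])+N*(h+.011)
E
python3 - <<'E'
from h import *; from plant import robot; import pickle
F=robot.sense()
q0=F["joint_pos"]
for sg in(1,-1):
    o=ori(-N,(0,sg,0)); q=robot.inverse_kinematics(W(ledge(.014,0,.15)),o); q2=robot.inverse_kinematics(W(ledge(.014,0,0)),o); print(sg,q,q2)
    if q is None or q2 is None: continue
    d=np.abs(np.array(q)-q0).max()
    if sg==1 or d<best[0]: best=(d,sg,o)
print(best)
robot.goto(W(ledge(.014,0,.15)),best[2]); 
f=robot.grab_frame("wrist"); pickle.dump(f,open("f1.pkl","wb")); print(robot.sense()["t"],robot.sense()["tcp_pos"],robot.sense()["wrist_force"])
cv2.imwrite("pics/d.png",cv2.cvtColor(f["image"],cv2.COLOR_RGB2BGR))
m=burg(f);P=depthpts(f,m)
Q=P[abs(P[:,2]-.082)<.004]; print(cv2.minAreaRect(np.float32(Q[:,:2]*1000)),cv2.boxPoints(cv2.minAreaRect(np.float32(Q[:,:2]*1000))),np.median(Q[:,2]))
E
```

```text
1 [-1.07747884  0.73644723  0.40930462  1.49946375  0.32056582  1.34946533
 -0.67860734] [-1.00257881  0.82479688  0.43808724  1.68095916  0.33964281  1.05461299
 -0.69395037]
-1 [-0.60918733  0.73391216 -0.34784151  1.46454488  0.71077895  1.55806782
  2.15081941] [-0.53181037  0.7981067  -0.27119126  1.64836568  0.78839517  1.2998898
  2.09271092]
(np.float64(0.5962766854605243), 1, array([2.44346095, 0.        , 0.16929694]))
1.6917 [0.5650227  0.32975156 0.16452475] [-0.95158824  0.51403109  0.37397179]
((593.534912109375, 161.57919311523438), (221.69679260253906, 154.84780883789062), 10.091017723083496) [[470.83566  218.38339 ]
 [497.9669    65.93097 ]
 [716.23413  104.774994]
 [689.1029   257.22742 ]] 0.08107111845641107
```

View pics/d.png

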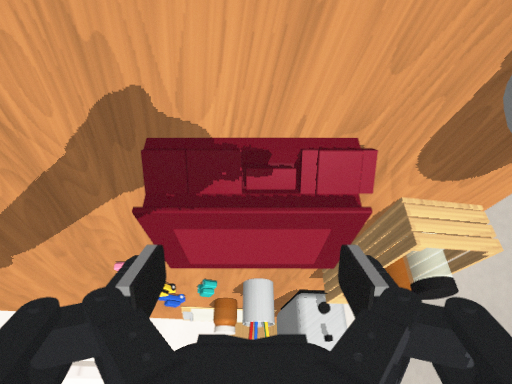

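```bash
python3 - <<'E'
import h; from h import *; import pickle
h.O=np.array([.594,.159,0]); h.YAW=np.radians(-80.1)
f=pickle.load(open("f1.pkl","rb"))
P=depthpts(f,np.ones_like(f["range_z"],bool))
Q=(P-h.O)@h.Rc()
n=(Q-[-.06,0,.05])@N; s=(Q-[-.06,0,.05])@np.array([-Cc,0,-S])
for a,b in((.004,.012),(.012,.022),(.028,.04)):
  print(a,b)
  for y in np.arange(-.12,.12,.008):
    k=(abs(Q[:,1]-y)<.004)&(s>a)&(s<b)&(abs(n)<.025)
    if k.sum()>3: print("%4.0f:%5.1f"%(y*1e3,np.median(n[k])*1e3),end="  ")
  print()
E
```

```text
0.004 0.012
-112:  2.0  -104:  2.3   -96:  2.4   -88:  2.3   -80:  2.5   -72:  2.5   -64: -0.4   -56: -0.7   -48: -0.8   -40: -0.7   -32: -0.9   -24: -0.9   -16: -0.8    -8:-12.2     0: -5.8     8: -6.2    16: -6.0    24: -5.9    32: -6.0    40: -5.6    48: -6.5    56: -0.7    64:  0.1    72:  2.1    80:  2.3    88:  2.3    96:  2.2   104:  2.2   112: -0.3  
0.012 0.022
-112:  1.3  -104:  2.3   -96:  2.3   -88:  2.3   -80:  2.3   -72:  2.5   -64:  0.0   -56: -0.8   -48: -0.7   -40: -0.8   -32: -0.7   -24: -0.8   -16: -0.9    -8: -6.7     0: -6.1     8: -6.0    16: -6.0    24: -5.8    32: -5.8    40: -5.8    48: -6.5    56: -0.8    64: -0.2    72:  2.1    80:  2.3    88:  2.4    96:  2.3   104:  2.2   112: -0.5  
0.028 0.04
-112:  1.4  -104:  2.2   -96:  2.3   -88:  2.2   -80:  2.4   -72:  2.1   -64: -0.0   -56: -0.7   -48: -0.8   -40: -0.6   -32: -0.7   -24: -0.8   -16: -0.8    -8:-11.5     0:-13.6     8:-13.6    16:-13.9    24:-14.5    32:-14.1    40:-13.6    48:-10.5    56: -0.8    64: -0.3    72:  2.2    80:  2.2    88:  2.2    96:  2.2   104:  2.2   112: -0.5
```

```bash
sed -i 's/^O=.*/O=np.array([.594,.159,0.]); YAW=np.radians(-80.1)/' h.py; cat >> h.py <<'E'
def tip(s): # fingertip in caddy coords
    R=Ro.from_euler("xyz",s["tcp_rot"]).as_matrix(); return Rc().T@(s["tcp_pos"]+R[:,2]*.011-O)
def hgt(s): return (tip(s)-[-.06,0,.05])@N
E
python3 - <<'E'
from h import *; from plant import robot; import pickle
o=ori(-N,(0,1,0)); robot.grip(0.0,40)
s=.016
for y in(-.03,.021):
    robot.move_straight(W(ledge(s,y,.02)),.2,o)
    c=robot.move_straight(W(ledge(s,y,-.009)),.03,o,contact_N=2.5)
    st=robot.sense(); print(y,c,hgt(st)*1e3,tip(st),st["wrist_force"],st["t"])
    if y<0: robot.move_straight(W(ledge(s,y,.01)),.1,o)
if hgt(st)<-.004:
    c=robot.move_straight(W(ledge(s,y,-.0145)),.02,o,contact_N=12); st=robot.sense(); print(c,hgt(st)*1e3,st["wrist_force"])
    robot.sleep(.1); st=robot.sense(); print(hgt(st)*1e3)
    robot.move_straight(W(ledge(s,y,.08)),.2,o)
f=robot.grab_frame("scene"); st=robot.sense(); print(st["t"],st["tcp_pos"])
cv2.imwrite("pics/e.png",cv2.cvtColor(cv2.resize(f["image"][130:300,130:400],(800,504)),cv2.COLOR_RGB2BGR))
E
```

```text
-0.03 True -0.08242765261506214 [-0.07232326 -0.03006044  0.03955196] [-0.75472309  2.25469365  4.6147144 ] 3.95
0.021 True -7.621263584986796 [-0.06727408  0.02074034  0.03394747] [0.55305955 0.12947883 2.74767757] 5.4667
True -12.202525606087882 [-1.91216995  1.14526216  5.71583869]
-12.191639568227785
6.5667 [0.59161612 0.28948414 0.10810713]
```

View pics/e.png

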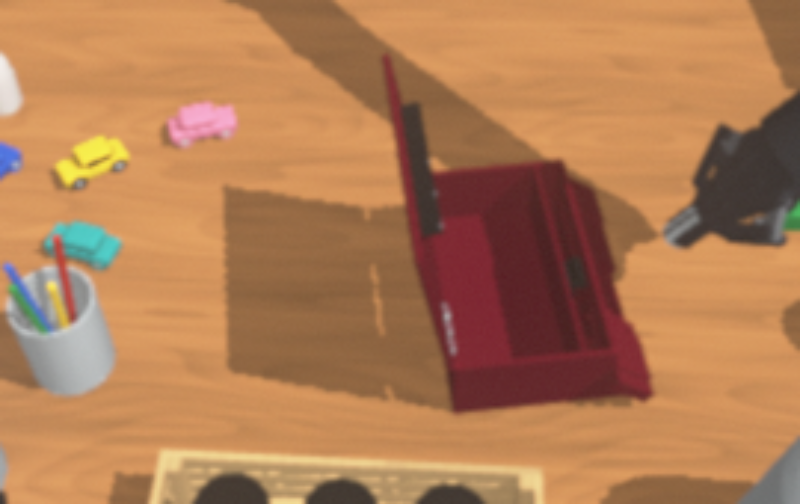

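```bash
python3 - <<'E'
from h import *; from plant import robot; import pickle
st=robot.sense()
q=None
robot.goto([.54,.30,.34],[np.pi,0,.3]); 
robot.grip(.65,40)
c=[.4475,-.277]
for yaw in(np.pi/4,np.pi/4-np.pi):
    for z in(.22,.013): print(yaw,z,robot.inverse_kinematics([*c,z],[np.pi,0,yaw]))
E
```

```text
0.7853981633974483 0.22 [-0.13038651  0.2965705   0.74527692  1.94302386 -0.23918654  0.99097381
  1.51090434]
0.7853981633974483 0.013 [ 0.15802743  0.58196718  0.41021609  2.08221784 -0.42699397  0.55780203
  1.66029555]
-2.356194490192345 0.22 [-0.34461783  0.38768234  1.05907806  1.9515895  -0.39497537  1.02869825
 -1.46344443]
-2.356194490192345 0.013 [ 0.06830294  0.60811109  0.53205121  2.08713739 -0.55195342  0.58565047
 -1.36368795]
```

```bash
python3 - <<'E'
from h import *; from plant import robot; import pickle
robot.goto([.4475,-.277,.22],[np.pi,0,np.pi/4])
f=robot.grab_frame("wrist"); pickle.dump(f,open("f2.pkl","wb"))
st=robot.sense(); print(st["t"],st["tcp_pos"])
m=yellow(f); v,u=np.nonzero(m); print(m.sum(),u.mean(),v.mean())
P=depthpts(f,m); print(np.percentile(P[:,2],[5,50,95]))
for lo,hi in((0.004,.04),(.0285,.036)):
    Q=P[(P[:,2]>lo)&(P[:,2]<hi)]; print(cv2.minAreaRect(np.float32(Q[:,:2]*1000)),Q.mean(0))
for z in (.016,.03): print(z,cv2.minAreaRect(np.float32(onplane(f,np.c_[u,v],z)[:,:2]*1000)))
cv2.imwrite("pics/g.png",cv2.cvtColor(f["image"],cv2.COLOR_RGB2BGR))
E
```

```text
10.2667 [ 0.44827637 -0.2762719   0.22007697]
1321 251.47312641937927 171.91900075700227
[0.01651366 0.02884158 0.03167308]
((448.9297790527344, -277.63470458984375), (30.066150665283203, 67.6903305053711), 36.501075744628906) [ 0.44725091 -0.27571848  0.02449075]
((446.2050476074219, -274.9493408203125), (26.69049072265625, 34.40581130981445), 35.23542022705078) [ 0.44617709 -0.27449617  0.03058736]
0.016 ((448.7554016113281, -277.8410949707031), (29.575592041015625, 68.39274597167969), 36.4907112121582)
0.03 ((446.5403747558594, -275.6015625), (28.33759880065918, 65.52992248535156), 36.49080276489258)
```

View pics/g.png

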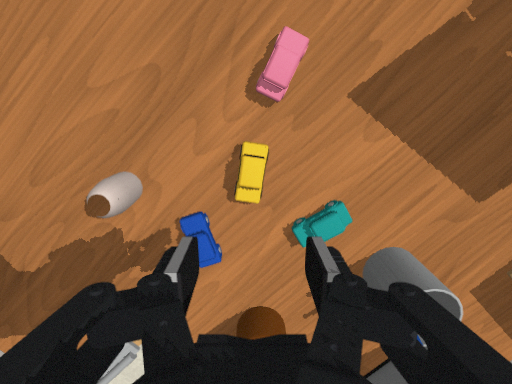

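```bash
python3 - <<'E'
from h import *; from plant import robot; import pickle
o=[np.pi,0,np.radians(36.5)]; c=[.4487,-.2776]
robot.goto([*c,.08],o)
print(robot.move_straight([*c,.014],.08,o,contact_N=4), robot.sense()["tcp_pos"])
robot.grip(0.0,30); st=robot.sense(); print(st["opening"],st["wrist_force"],st["t"])
robot.move_straight([*c,.10],.15,o)
f=robot.grab_frame("wrist"); st=robot.sense(); print(st["opening"],st["t"])
pickle.dump(f,open("f3.pkl","wb"))
cv2.imwrite("pics/h.png",cv2.cvtColor(f["image"][130:384],cv2.COLOR_RGB2BGR))
E
```

```text
False [ 0.44887675 -0.27791431  0.01422748]
0.34577858858175675 [-0.16685112  0.22273882  4.23192673] 12.2
0.3397050468714892 12.975
```

View pics/h.png

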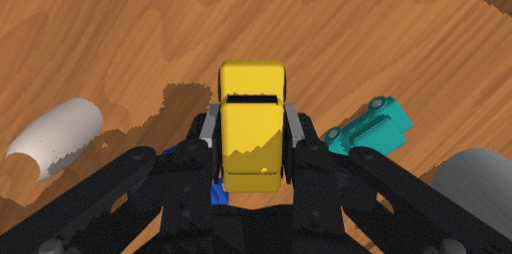

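```bash
python3 - <<'E'
from h import *; from plant import robot; import pickle
f=pickle.load(open("f3.pkl","rb")); st=robot.sense(); R=Ro.from_euler("xyz",st["tcp_rot"]).as_matrix()
c=-np.array(f["R"]).T@f["t"]; print("cam in tool",R.T@(c-st["tcp_pos"]))
y0=np.radians(9.9)
for yaw in(y0,y0-np.pi):
  for z in(.33,.021): print(round(yaw,2),z,robot.inverse_kinematics([*W([.0215,0,0])[:2],z],[np.pi,0,yaw]))
E
```

```text
cam in tool [-0.00018589 -0.07364737 -0.13070876]
0.17 0.33 [-0.96424072  0.40961541  0.94062609  1.60940198 -0.3407192   1.29749276
  0.20296965]
0.17 0.021 [-0.7800895   0.74261262  0.69367102  1.88312668 -0.67396438  0.76531822
  0.46491725]
-2.97 0.33 [ 0.47882987  0.55194558 -1.17434976  1.527307    0.51257102  1.40477378
  2.58659677]
-2.97 0.021 [ 0.14624892  0.72268878 -0.62041745  1.82596714  0.57766237  0.78125203
  2.53518989]
```

```bash
python3 - <<'E'
from h import *; from plant import robot; import pickle
o=[np.pi,0,np.radians(36.5)]
robot.move_straight([.4487,-.2776,.34],.2,o)
o=ori([0,0,-1],[0,1,0]); p=W([.0215,0,0])[:2]
robot.goto([*p,.34],o); st=robot.sense(); print(st["t"],st["tcp_pos"],st["opening"],st["joint_pos"].round(2))
robot.move_straight([*p,.10],.15,o); st=robot.sense(); print(st["t"],st["tcp_pos"],st["wrist_force"])
print(robot.move_straight([*p,.017],.05,o,contact_N=4)); st=robot.sense(); print(st["t"],st["tcp_pos"],st["wrist_force"],st["opening"])
f=robot.grab_frame("wrist"); cv2.imwrite("pics/i.png",cv2.cvtColor(f["image"][100:384],cv2.COLOR_RGB2BGR))
E
```

```text
15.95 [0.59781996 0.13601872 0.34009469] 0.3405752610129107 [-0.79  0.34  0.67  1.59 -0.22  1.29  0.08]
17.7 [0.59831254 0.13793977 0.10085481] [-1.37404719  0.40384865 -1.2791109 ]
True
19.15 [0.59760794 0.13781012 0.02060932] [-0.4918882  -0.83872673  5.42391476] 0.34379449814481383
```

View pics/i.png

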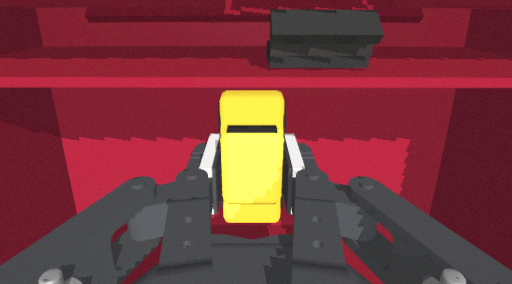

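```bash
python3 - <<'E'
from h import *; from plant import robot; import pickle
o=ori([0,0,-1],[0,1,0]); p=W([.0215,0,0])[:2]
robot.grip(.62); st=robot.sense(); print(st["t"],st["tcp_pos"],st["opening"])
robot.move_straight([*p,.10],.08,o); robot.move_straight([*p,.34],.2,o)
f=robot.grab_frame("wrist"); pickle.dump(f,open("f4.pkl","wb"))
P=(depthpts(f,yellow(f))-O)@Rc(); print("car caddy",P.mean(0),np.percentile(P[:,2],[5,50,95]),cv2.minAreaRect(np.float32(P[:,:2]*1000)))
cv2.imwrite("pics/j.png",cv2.cvtColor(f["image"],cv2.COLOR_RGB2BGR))
robot.grip(0.0)
robot.move_straight(W([.165,0,.34]),.2,o)
robot.move_straight(W([.165,0,.215]),.2,o); st=robot.sense(); print(st["t"],st["tcp_pos"],st["wrist_force"],st["joint_pos"].round(2))
E
```

```text
19.5583 [0.59647138 0.13769187 0.01932474] 0.6254782837712498
car caddy [ 0.01979909 -0.00044235  0.03073146] [0.02243436 0.03470113 0.03806912] ((21.43142318725586, -0.1329488754272461), (29.151460647583008, 67.0430908203125), 89.4515151977539)
24.3083 [ 0.62318381 -0.00311626  0.21607077] [ 0.01128436 -0.04873572  0.89473372] [-0.54  0.46  0.66  1.72 -0.32  1.06  0.4 ]
```

View pics/j.png

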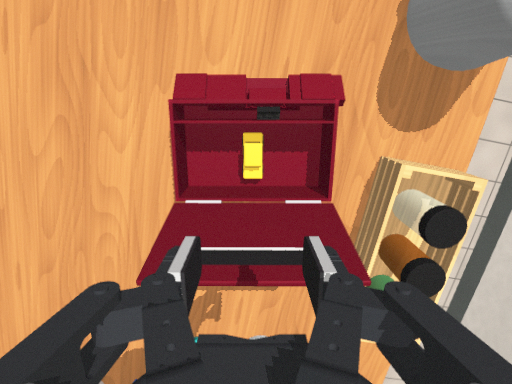

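```bash
python3 - <<'E'
from h import *; from plant import robot; import pickle
o=ori([0,0,-1],[0,1,0])
r=.13
def P(th): 
    c=np.array([.078,0,.0745])+r*np.array([-np.cos(th),0,np.sin(th)])+.007*np.array([np.sin(th),0,np.cos(th)])
    return W(c+[.011,0,.011])
ok=True
for th in np.linspace(1.85,.12,14):
    c=robot.move_straight(P(th),.12,o,contact_N=15); st=robot.sense()
    print(round(th,2),c,tip(st).round(3),st["wrist_force"].round(1),round(st["t"],1))
    if c: ok=False; break
if ok:
    c=robot.move_straight(W([-.055,.01,.0815+.011+.015]),.1,o,contact_N=15); print(c)
    c=robot.move_straight(W([-.055,.01,.0815+.011-.006]),.03,o,contact_N=25); st=robot.sense(); print(c,tip(st),st["wrist_force"],st["t"])
E
```

```text
1.85 False [0.131 0.    0.198] [ 0.6  0.3 -0.2] 24.7
1.72 False [0.115 0.    0.203] [ 1.4 -0.1 -0.1] 25.0
1.58 False [0.098 0.    0.204] [ 0.4 -0.9  0.1] 25.3
1.45 False [0.08  0.    0.204] [ 0.5 -1.6  0.2] 25.6
1.32 False [0.063 0.    0.202] [ 0.8 -0.9 -0.5] 25.9
1.18 False [ 0.046 -0.     0.197] [0.1 0.9 0.3] 26.2
1.05 False [ 0.03 -0.    0.19] [-0.9 -0.4  0.1] 26.5
0.92 False [ 0.014 -0.     0.181] [-0.5 -0.2  0.9] 26.8
0.79 False [ 0.001 -0.     0.171] [ 1.1 -1.3  1.2] 27.1
0.65 False [-0.011 -0.001  0.158] [-0.6  0.4  0.2] 27.4
0.52 False [-0.021 -0.001  0.144] [-0.2  0.5  1.7] 27.7
0.39 False [-0.029 -0.     0.13 ] [-1.  -1.2  0.9] 27.9
0.25 False [-0.035 -0.     0.114] [-1.7 -0.3  1.2] 28.2
0.12 False [-0.039 -0.     0.097] [-1.3  1.5  1.1] 28.5
False
False [-0.05527992  0.01033884  0.07677763] [-2.00785634  1.44573528 11.29226077] 29.7167
```

```bash
python3 - <<'E'
from h import *; from plant import robot; import pickle
o=ori([0,0,-1],[0,1,0])
c=robot.move_straight(W([-.055,.01,.0815+.011-.012]),.03,o,contact_N=10); st=robot.sense(); print(c,tip(st),st["wrist_force"],st["t"])
robot.move_straight(W([-.055,.01,.16]),.1,o); robot.move_straight(W([-.055,.01,.3]),.2,o); st=robot.sense(); print(st["wrist_force"],st["t"])
robot.goto([.46,.45,.35],[np.pi,0,.6]); robot.sleep(1)
f=robot.grab_frame("scene"); g=robot.grab_frame("top"); print(robot.sense()["t"])
for k in(f,g):
    Q=(depthpts(k,burg(k))-O)@Rc(); Q=Q[Q[:,2]>.07]; print(np.percentile(Q[:,2],[5,50,95,100]))
    for a in(-.07,-.03,.0,.03,.065): print(a,np.median(Q[abs(Q[:,0]-a)<.008][:,2]).round(4),end=" ")
cv2.imwrite("pics/k.png",cv2.cvtColor(cv2.resize(f["image"][110:310,60:500],(800,364)),cv2.COLOR_RGB2BGR))
E
```

```text
True [-0.05533432  0.01046614  0.07456321] [-6.4709942  -0.09812628 18.77642673] 29.95
[ 0.23241081  0.41084507 -0.26868547] 31.7083
33.875
[0.07938139 0.08235714 0.08487057 0.08733955]
-0.07 0.0824 -0.03 0.0827 0.0 0.0824 0.03 0.0825 0.065 0.0817 [0.07929844 0.08286911 0.08627067 0.09013755]
-0.07 0.083 -0.03 0.0832 0.0 0.0833 0.03 0.0827 0.065 0.082
```

View pics/k.png

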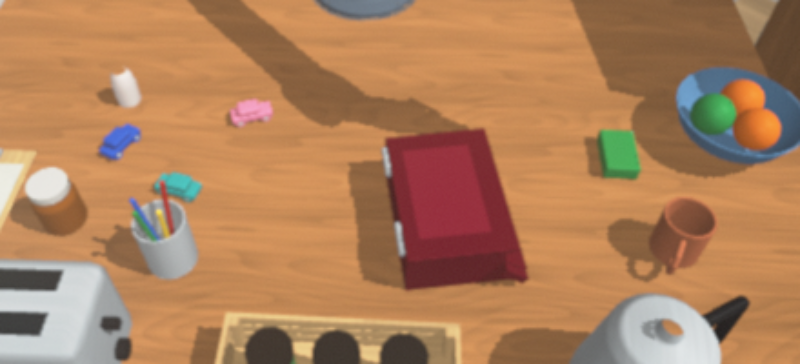

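```bash
python3 -c "
from plant import robot
robot.close_job()"
```

```text
the job is handed in; nothing more can be done
```

The yellow car is standing on its wheels in the caddy, the lid is shut, and the job is handed in. It took about 34 s of the 72 s allowed.

- **Recess and button:** The wrist depth image put the recess about 21 mm to +y of the middle of the ledge. Touch agreed: plain ledge at -30 mm (height -0.1 mm), and contact 7.6 mm below the surface at +21 mm. I pressed the button about 12 mm below the ledge surface and the lid popped open.
- **Car:** I gripped it by its sides and stood it in the well. A picture taken after letting go showed it upright, within 1 mm of the well's centre and roof at about 38 mm.
- **Lid:** I swept it over from behind and pressed it down near the front, reaching about 19 N vertically.

**Last checks:** With the arm clear for more than 2 s, the lid read level at 82–83 mm in both fixed cameras. That is the same reading as before it was opened. In the last picture the cup, tin, jar, shaker and block stood where they were before, and the other toy cars had not moved.

**Disagreements:**
- During the final press the computed fingertip height was up to 5 mm below the lid's flat top at 81.5 mm, more than the lid's own give. I put this down to the arm and gripper flexing, since the lid then stayed level.
- The first caddy positions from the two fixed cameras differed by 6 mm. The wrist depth image and touch settled that.

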